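# Fit the coarse blade cassette to the bench cutter and lock it

## Task

Get the bench vegetable cutter ready for thick chips: lift the coarse blade cassette (the one with nine large openings) up and off its double hook on the rack, lower it gently, without letting it fall, into the cutter's empty pocket until it sits fully down, then swing the locking lever over it fully shut. Leave the fine cassette hanging, disturb nothing else, and let go of everything.

Things in the scene. Friction and masses are not known exactly. Their poses are not given: they have to be found in the camera images.
- coarse_cassette: The cassette to fit: upright aluminium frame, 18 mm thick (its x), 84 wide (y), 120 high (z), 0.2 to 0.35 kg, same back to front. Two upright and two level blades make nine openings in its window. Above the window, 80 to 106 mm over the underside, a see-through carrying slot 68 mm wide. Origin: centre of the underside. Starts on either double hook.
- coarse_handle (a point): Centre of the coarse cassette's handle bar, which closes the carrying slot at the top: 106 to 120 mm over the cassette's underside (this point 113 mm over it), 68 mm clear width, 18 mm thick. Pinch it from above at mid-width, fingers closing along the cassette's x, so that the prongs stay clear.
- fine_cassette: The cassette to leave hanging: the same frame, but five upright and five level blades make 36 small openings. Hangs on the other double hook.
- hook_rack: Fixed steel rack, base 102 x 224 mm. Origin: centre of its underside; x to its rear, y along it to the left hook, z up. A 10 mm crossbar at x = 43, z = 141 mm carries the two double hooks, which point to -x. A hung cassette has its x along the rack's x (centre x = -5 mm), underside at z = 32, top at z = 152 mm; 29 mm are free behind it for a finger. Nothing here is higher.
- hook_left (a point): Middle of the left double hook (rack y = +55 mm): two 6 mm prongs, 24 mm either side of this point along y, pass through the carrying slot. The handle bar's underside rests at this height in a trough 24 mm long; the prong ends in front turn up 7 mm. To unhook: lift 9 to 17 mm (13 is best), then draw the cassette at least 40 mm to the rack's -x.
- hook_right (a point): Middle of the right double hook (rack y = -55 mm), the same.
- cutter: Fixed aluminium bench cutter, 124 mm wide (y), base from x = -35 to +115 mm, pull handle behind to x = 143 mm. Origin: under the middle of the cassette pocket; x along the feed to the rear, y toward the side away from the lever's hinge, z up. The cassette drops in from above with its x along the cutter's x (either way round), upright.
- pocket (a point): Centre of the pocket's floor (sill), where the cassette's underside comes to rest, 24 mm above the worktop; axes as the cutter. Pocket 21 mm in x, 87 mm in y (1.5 mm play a side); walls reach 76 mm above the sill, flared lips to 88 mm (mouth about 35 x 101 mm). Posts 50 to 65 mm from the middle in y rise 136 mm above the sill (hinge side) and 128 mm (other side).
- lock_lever (a joint): Angle of the locking lever, rad. 0 = shut: level, 2 mm above the handle bar of a seated cassette (a cassette that stands higher blocks it). 1.57 = upright. Starts open at 1.75 to 2.05, leaning outward away from the pocket; stop at 2.3. Stiff hinge (0.15 N m): it stays where it is left; push it with closed fingertips.
- lever_hinge (a point): The lever's pin, along the cutter's x, 127 mm above the sill, 56 mm from the pocket's middle to the cutter's -y. At angle q the lever points along +y*cos(q) + z*sin(q) of the cutter. It is a 10 mm square bar; from 108 to 142 mm from the pin it has a round black grip, 16 mm across, which lies beyond the far post when shut.
- lever_tip (a point): Free end of the lever's grip, 142 mm from the pin.
- bowl_0: white rice bowl, 114 mm across, 64 mm high; a bystander. Origin: centre of its underside
- teaspoon_0: steel teaspoon lying flat, 137 x 28 x 13 mm; a bystander. Origin: middle of the underside
- salt_shaker: salt shaker, 43 mm across, 73 mm high; a bystander. Origin: centre of its underside
- mug_0: white mug, 92 mm high, 106 mm over the handle; a bystander. Origin: middle of its underside
- mug_1: white mug like mug_0; a bystander
- squeeze_bottle: squeeze bottle, 57 mm across, 197 mm high; a bystander. Origin: centre of its underside

How it is judged:
By the outcome, as a careful person would: the job done as asked, in the order asked, and still so for the second after the job is handed in, with the robot touching nothing.
It also fails if it takes over 56 s, if anything falls off the work surface, if the arm or the gripper's body presses on something with over 40 N, if the wrist force passes 120 N, or if a joint passes its speed limit or range.

## Robot

A 6-joint arm with a two-finger parallel gripper is mounted at the origin on a cart in front of the work surface, level with it; the furniture and walls round the work are solid. World frame = base frame: x ahead of the robot, y to its left, z up, the work surface at z = 0. Lengths are in m, angles in rad, forces in N, time in s.
With the tool pointing down it reaches from about 0.35 to 0.775 m from the base axis. Payload 5.5 kg.
Tool frame: the origin (TCP) lies at the very end of the fingers, on their centre line; the grasp point (between the pads) lies 19 mm behind it; z points along the fingers, y is the line along which they close (so a half turn about z gives the same grasp; the last joint's range is limited). The gripper opens to 85 mm and grips with 20 to 120 N. Pads are 22 mm wide; open, the fingers measure 114 mm over their backs; the gripper's body (76 mm by 85 mm) begins 54 mm behind the grasp point. The pads swing forward as they close: fully open they stand 13 mm farther back than shut.
Start: joints at [1.196, 0.313, 0.046, 1.304, 0, 1.431], TCP at [0.134, 0.559, 0.231] pointing down, gripper open.
Joint ranges: [-2.76, 2.76], [-0.86, 1.69], [-1.03, 1.26], [-2.2, 2.34], [-1.47, 1.5], [-3.14, 3.14]. Speed limits (rad/s): [2.57, 2.57, 3.14, 3.14, 3.14, 3.14].

## Interface

Orientations are given as a unit quaternion [w, x, y, z].
In Python, from workcell import env, viewer, nets gives the robot as it stands. The module is installed in compiled form; this text tells all that it offers.
- The arm moves only by the tool run_rows, called after "Request:" as name(argument=value, ...) on one line, values as JSON. Schema: {"type":"object","properties":{"motion":{"type":"array","items":{"type":"array","items":{"type":"number"},"minItems":6,"maxItems":6},"minItems":1,"maxItems":8},"finger_gap":{"type":"number"},"grip_force":{"type":"number"},"only":{"type":"string"},"quiet":{"type":"boolean"},"lines":{"type":"string"}},"required":["motion"],"additionalProperties":false}. motion is a list of rows, 1 to 8 of them, each of 6 numbers: dx, dy, dz in units of 20 mm, then a rotation vector rx, ry, rz in units of 0.05 rad; each row is the pose to reach, as a shift and turn from the pose commanded when the call began, along the tool's axes at that moment; what a row does not reach only later rows make up. A row lasts 1/8 s, in which the tool goes at most 0.0625 m and 0.188 rad, less where a joint would pass 70% of its speed; a pose out of reach is approached as far as the arm can. finger_gap is the finger opening in m, set as the call begins (left out keeps the last). The fingers move at their own pace and stop on an object; grip_force is the grip in N (left out, the last holds). Time passes only in rows, so rows that do not move let the fingers close. The tool returns the time, the measured TCP pose, the force, the opening and the grip force at its end. only (a regular expression) keeps the lines of the reply that match it, lines (a string "A,B") keeps lines A to B, and quiet returns only ok. Input that does not fit is refused with a message, and nothing moves.
- env.get_state(): the state, without advancing time (a new reading comes with each control period).
- viewer.read_camera(name): name is "scene" or "side" or "wrist"; returns a dict with "image" (420x560x3 uint8, red, green, blue), "K" (3x3 intrinsics, pixels), "D" ([k1, k2, p1, p2, k3] as OpenCV has them; the pictures are not rectified), "R" (3x3) and "t" (3): a world point X has camera coordinates R X + t. Camera axes: x right, y down, z forward; pixel columns grow to the right and rows downward; lengths in m; the calibration is good to about 2 mm. A picture is of the moment at which its call begins. There is no depth.
- env.hand_in(): hands the job in; it is judged then, once.
Trained networks look in a picture, given as the dict that the camera call returned (one of the last four; its "shot" number tells which), for a name from the list of things; names that differ only in an ending like _2 or _b are one class to them, and where a whole thing is asked for, a point or a joint stands for the part that bears it (a point fixed in the world has none). Each returns a list of dicts, best first, with "confidence" (0 to 1); they miss things now and then, are a little off and sometimes report something else, mostly with a low value. They report only what shows in the picture. A call takes as long as a camera call.
- nets.outline_of(label, picture): "region" (420x560 bool, what is visible of it) and "box" ([left, top, right, bottom] in pixels, round what is visible of it).
The state is a dict: "clock": time; "joint_pos": joint angles; "qvel": joint speeds; "tau": joint torques, N m; "tcp_pos": TCP position; "orientation": TCP orientation; "wrist_force": force on the tool from outside, world axes, zero at the start; "ft_torque": the same for the moment, N m; "finger_gap": finger opening in m; "grip_force": force on a finger pad.
Only numpy, scipy, OpenCV 4.12 (cv2) and the standard library are available. Lean on these libraries where they do the work, as an engineer would, in place of code of your own. Each camera call takes 0.05 s, during which the arm holds its last target. There are 200 camera calls.

## Working session

There is one attempt and no reset: what is moved stays moved. The work goes in short steps, Python scripts to look and compute and a tool call to move; the robot and the scene stay as the last step left them, time stands still between calls to the robot, and variables do not carry over. Pictures are saved under pics/ and viewed, at most 10 in all, crops included, and the job is handed in when it is done.

```bash
mkdir -p pics; python3 - <<'E'
from workcell import env, viewer, nets
import cv2, numpy as np
s=env.get_state();print({k:np.round(v,3).tolist() for k,v in s.items()})
for c in ["scene","side"]:
    p=viewer.read_camera(c);cv2.imwrite(f"pics/{c}0.png",p["image"][:,:,::-1])
    print(c,p["K"].tolist(),p["D"],(-p["R"].T@p["t"]).round(3),p["R"][2].round(3))
    for l in ["coarse_cassette","fine_cassette","hook_rack","cutter","lock_lever","mug_0","squeeze_bottle","bowl_0","salt_shaker","teaspoon_0"]:
        for o in nets.outline_of(l,p)[:2]: print(l,round(o["confidence"],2),np.round(o["box"]).tolist(),int(o["region"].sum()))
E
```

```text
{'clock': 0.0, 'joint_pos': [1.196, 0.314, 0.045, 1.304, 0.0, 1.431], 'qvel': [0.002, 0.001, 0.001, -0.0, -0.001, 0.001], 'tau': [0.002, -48.062, 29.853, 0.019, -0.0, -0.0], 'tcp_pos': [0.134, 0.559, 0.23], 'orientation': [-0.0, 0.117, 0.993, -0.001], 'wrist_force': [0.271, 0.214, -0.005], 'ft_torque': [-0.02, 0.053, -0.008], 'grip_force': 0.0, 'finger_gap': 0.085}
scene [[429.80936471405846, 0.0, 276.6955125510111], [0.0, 429.80936471405846, 209.33362907384836], [0.0, 0.0, 1.0]] [-0.00203878  0.          0.          0.          0.        ] [-0.195  0.658  0.636] [ 0.705 -0.504 -0.499]
coarse_cassette 0.92 [217.0, 243.0, 246.0, 309.0] 1089
fine_cassette 0.64 [245.0, 211.0, 268.0, 282.0] 1090
hook_rack 0.7 [200.0, 213.0, 283.0, 328.0] 2233
cutter 0.92 [243.0, 126.0, 317.0, 253.0] 2970
cutter 0.31 [303.0, 126.0, 316.0, 185.0] 227
lock_lever 0.59 [302.0, 127.0, 317.0, 186.0] 366
lock_lever 0.38 [241.0, 125.0, 316.0, 252.0] 2961
mug_0 0.9 [264.0, 179.0, 300.0, 209.0] 795
squeeze_bottle 0.76 [250.0, 144.0, 266.0, 201.0] 804
bowl_0 0.6 [280.0, 245.0, 336.0, 290.0] 1822
salt_shaker 0.6 [293
[... 385 characters left out ...]
53.0, 208.0, 278.0] 389
fine_cassette 0.91 [220.0, 188.0, 258.0, 221.0] 1126
fine_cassette 0.35 [172.0, 185.0, 211.0, 221.0] 1070
hook_rack 0.9 [171.0, 174.0, 262.0, 237.0] 2073
cutter 0.92 [276.0, 161.0, 355.0, 248.0] 3434
cutter 0.69 [322.0, 163.0, 353.0, 195.0] 251
lock_lever 0.59 [324.0, 160.0, 358.0, 200.0] 332
mug_0 0.81 [340.0, 180.0, 371.0, 220.0] 906
mug_0 0.71 [357.0, 200.0, 394.0, 240.0] 1010
squeeze_bottle 0.8 [359.0, 145.0, 374.0, 179.0] 491
squeeze_bottle 0.34 [322.0, 160.0, 357.0, 198.0] 254
bowl_0 0.87 [222.0, 230.0, 268.0, 271.0] 1513
bowl_0 0.7 [170.0, 187.0, 214.0, 220.0] 1125
salt_shaker 0.85 [189.0, 254.0, 204.0, 277.0] 378
teaspoon_0 0.7 [169.0, 247.0, 221.0, 262.0] 209
```

```bash
python3 - <<'E'
import cv2
a=cv2.imread("pics/scene0.png")[110:360,190:350];b=cv2.imread("pics/side0.png")[130:290,160:400]
cv2.imwrite("pics/c_scene.png",cv2.resize(a,None,fx=2.4*1,fy=2.4,interpolation=cv2.INTER_CUBIC) )
cv2.imwrite("pics/c_side.png",cv2.resize(b,None,fx=3.3,fy=3.3,interpolation=cv2.INTER_CUBIC))
E
```

```text
(no output)
```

View pics/c_scene.png

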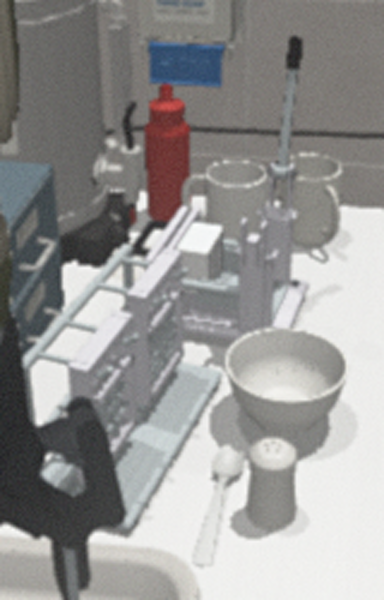

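View pics/c_side.png

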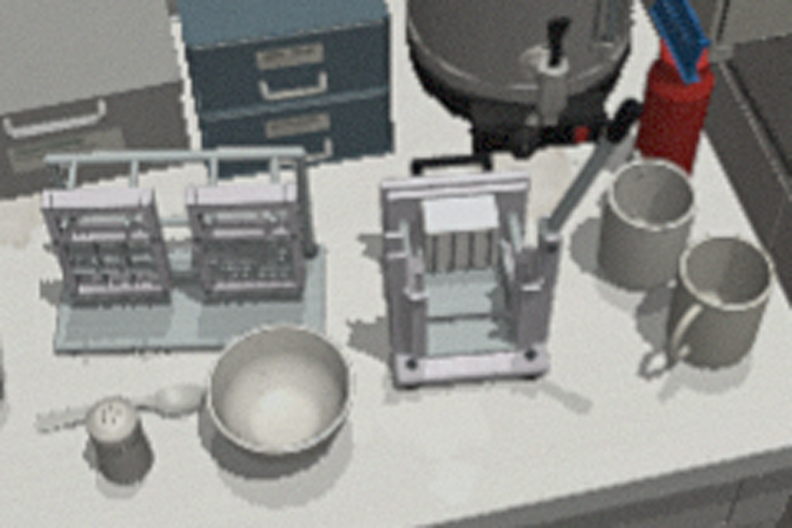

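```bash
cat > h.py <<'E'
from workcell import env, viewer, nets
import cv2, numpy as np
from scipy.optimize import least_squares
from scipy.spatial.transform import Rotation as Ro
def proj(p,X):
    X=np.atleast_2d(X).astype(float)
    return cv2.projectPoints(X,cv2.Rodrigues(p["R"])[0],np.array(p["t"],float),p["K"],np.array(p["D"],float))[0][:,0]
def world(pose,P):
    x,y,a=pose;P=np.atleast_2d(P)/1000.;c,s=np.cos(a),np.sin(a)
    return np.c_[x+c*P[:,0]-s*P[:,1],y+s*P[:,0]+c*P[:,1],P[:,2]]
def fit(obs,x0):  # obs: list of (pic, model pts mm, pixels)
    f=lambda v:np.concatenate([(proj(p,world(v,M))-np.array(U)).ravel() for p,M,U in obs])
    r=least_squares(f,x0,loss="soft_l1");return r.x,f(r.x).reshape(-1,2).round(1)
E
python3 - <<'E'
from h import *
sc,si=viewer.read_camera("scene"),viewer.read_camera("side")
S=lambda a:np.array(a)/3.3+[160,130]-.35
C=lambda a:np.array(a)/2.4+[190,110]-.3
r,e=fit([(si,[[-51,112,0],[-51,-112,0],[-14,97,32],[-14,13,32],[-14,-13,32],[-14,-97,32]],S([[55,352],[326,347],[68,303],[168,303],[190,300],[305,300]])),
 (sc,[[-51,112,0],[-51,-112,0]],C([[125,530],[220,372]]))],[.5,.2,0]);print(r,e.tolist())
c,e=fit([(si,[[-35,62,0],[-35,-62,0]],S([[397,387],[547,378]])),
 (sc,[[-35,-62,0]],C([[290,330]]))],[.5,0,0]);print(c,e.tolist())
for n,p in(("side",si),("scene",sc)):
  im=p["image"][:,:,::-1].copy()
  def box(pose,x,y,z,col):
    P=[[a,b,d] for a in x for b in y for d in z];u=proj(p,world(pose,P))
    for i in range(8):
      for j in range(i):
        if sum(np.array(P[i])!=P[j])==1: cv2.line(im,tuple(map(int,u[i].round())),tuple(map(int,u[j].round())),col,1)
  x0,y0,x1,y1=(160,130,400,290) if n=="side" else (190,110,350,360)
  F=3
  im=cv2.resize(im,None,fx=F,fy=F,interpolation=cv2.INTER_CUBIC)
  op=proj
  def box(pose,x,y,z,col):
    P=[[a,b,d] for a in x for b in y for d in z];u=(proj(p,world(pose,P))+.5)*F
    for i in range(8):
      for j in range(i):
        if sum(np.array(P[i])!=P[j])==1: cv2.line(im,tuple(map(int,u[i].round())),tuple(map(int,u[j].round())),col,1)
  box(r,(-51,51),(-112,112),(0,),(0,255,0)) if 0 else None
  box(r,(-14,4),(13,97),(32,152),(0,0,255));box(r,(-14,4),(-97,-13),(32,152),(0,255,0))
  box(c,(-35,115),(-62,62),(0,24),(255,0,0));box(c,(-9,9),(-65,-50),(24,160),(0,0,255));box(c,(-9,9),(50,65),(24,152),(0,255,0))
  im=im[y0*F:y1*F,x0*F:x1*F]
  if n=="scene": im=im[:600]
  cv2.imwrite(f"pics/o_{n}.png",im)
E
```

```text
[0.44416198 0.29141594 0.58306481] [[-0.5, 0.5], [-0.7, 0.2], [0.4, -2.6], [0.8, -3.3], [3.7, -2.6], [-0.3, -3.3], [2.1, 4.0], [1.7, 3.9]]
[0.5283616  0.07326923 0.68244312] [[-0.6, 0.1], [-0.3, -2.2], [5.1, -15.2]]
```

View pics/o_side.png

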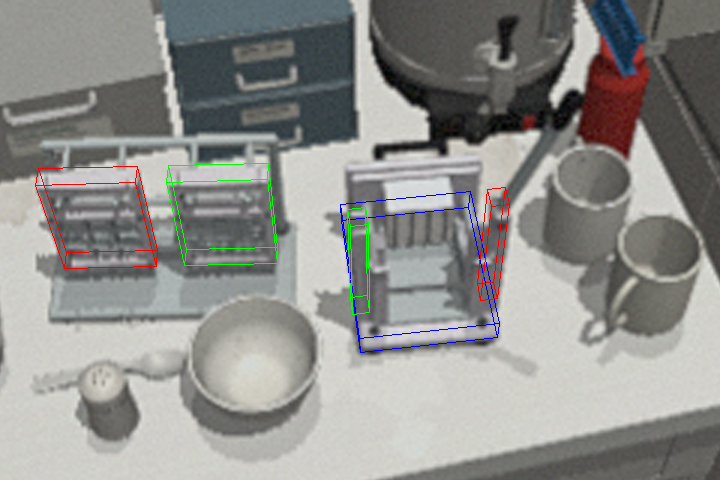

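```bash
cat >> h.py <<'E'
def tool():
    s=env.get_state();q=s["orientation"];return np.array(s["tcp_pos"]),Ro.from_quat([q[1],q[2],q[3],q[0]])
E
python3 - <<'E'
from h import *
p=viewer.read_camera("wrist");t,R=tool()
cp=-p["R"].T@p["t"];print(R.inv().apply(cp-t).round(3),R.inv().apply(p["R"][2]).round(3),R.inv().apply(p["R"][0]).round(3),p["K"][0][0])
print(R.as_matrix().round(3))
print(R.inv().apply(np.array([.40,.22,.36])-t).round(3))
E
```

```text
[ 0.069  0.    -0.142] [-0.275  0.001  0.961] [ 0.001  1.    -0.   ] 338.33772233459
[[-0.973  0.233  0.   ]
 [ 0.233  0.973  0.   ]
 [-0.     0.    -1.   ]]
[-0.338 -0.268 -0.129]
```

The manual's scale: shifts go in units of 20 mm and turns go in units of 0.05 rad. Converting my numbers, -0.35 m is -17.5, -0.2 m is -10.

Request:
run_rows(motion=[[0,0,-2.5,0,0,0],[-2.5,-1.5,-4,0,0,0],[-5,-3.5,-5,0,0,0],[-7.5,-5.5,-6,0,0,0],[-10,-7.5,-6.5,0,0,0],[-12.5,-9.5,-6.5,0,0,0],[-15,-11,-6.5,0,0,0],[-17.5,-12.5,-6.5,0,0,0]])

```text
clock: 2.25
tcp_pos: [0.412, 0.2381, 0.3618]
orientation: [0.001, 0.117, 0.993, 0.0]
wrist_force: [1.1, 1.4, -0.3]
finger_gap: 0.0855
grip_force: 0.0
```

Request:
run_rows(motion=[[-2,-2,0,0,0,0],[-2,-2,0,0,0,0],[-2,-2,0,0,0,0]])

```text
clock: 2.62
tcp_pos: [0.4403, 0.1915, 0.3613]
orientation: [-0.0, 0.118, 0.993, 0.0]
wrist_force: [-0.1, 0.3, -0.2]
finger_gap: 0.0855
grip_force: 0.0
```

```bash
python3 - <<'E'
from h import *
p=viewer.read_camera("wrist")
import pickle;pickle.dump(p,open("w1.pkl","wb"))
cv2.imwrite("pics/w1.png",cv2.resize(p["image"][:,:,::-1],(800,600),interpolation=cv2.INTER_CUBIC))
for l in ["coarse_cassette","fine_cassette","cutter","hook_rack","lock_lever"]:
    for o in nets.outline_of(l,p)[:2]: print(l,round(o["confidence"],2),np.round(o["box"]).tolist())
E
```

```text
coarse_cassette 0.56 [355.0, 86.0, 443.0, 158.0]
fine_cassette 0.59 [295.0, 152.0, 368.0, 231.0]
cutter 0.78 [88.0, 193.0, 304.0, 420.0]
hook_rack 0.86 [270.0, 66.0, 469.0, 253.0]
hook_rack 0.2 [278.0, 24.0, 312.0, 73.0]
lock_lever 0.7 [88.0, 395.0, 112.0, 420.0]
```

View pics/w1.png

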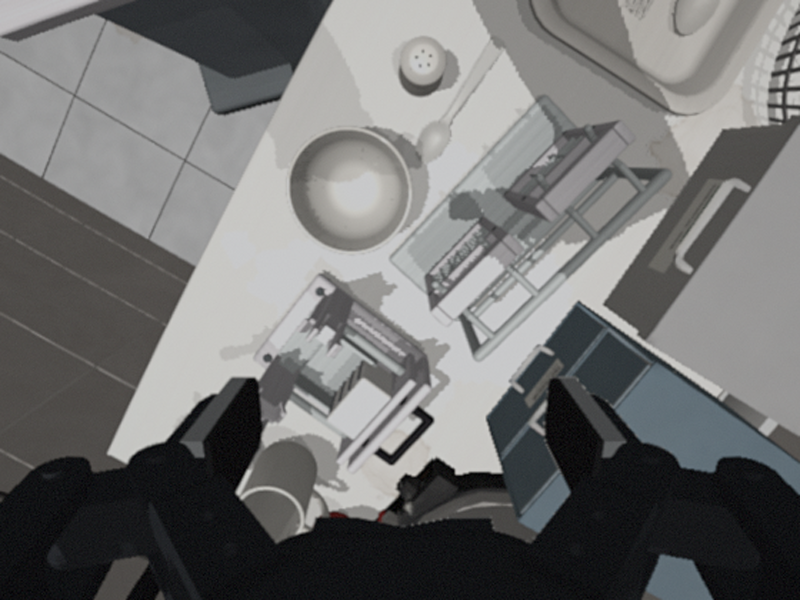

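```bash
python3 - <<'E'
import pickle,cv2
im=pickle.load(open("w1.pkl","rb"))["image"][:,:,::-1]
cv2.imwrite("pics/w1c.png",cv2.resize(im[180:295,170:310],None,fx=5,fy=5,interpolation=cv2.INTER_CUBIC))
cv2.imwrite("pics/w1r.png",cv2.resize(im[60:255,265:475],None,fx=3,fy=3,interpolation=cv2.INTER_CUBIC))
E
```

```text
(no output)
```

View pics/w1c.png

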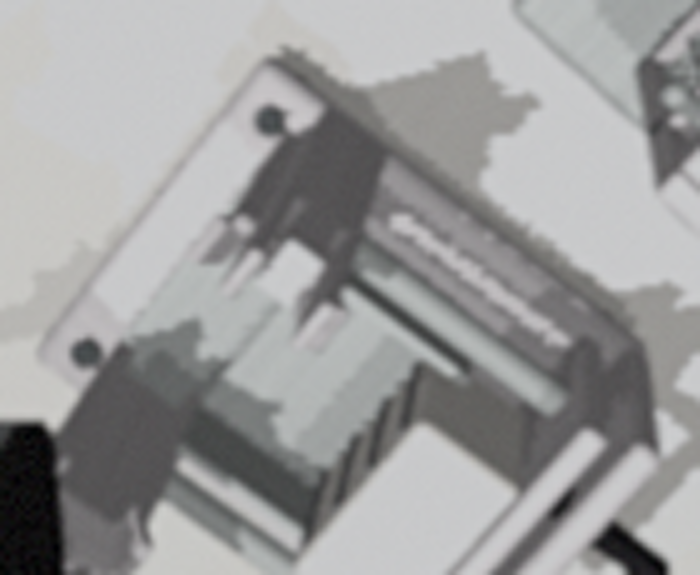

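View pics/w1r.png

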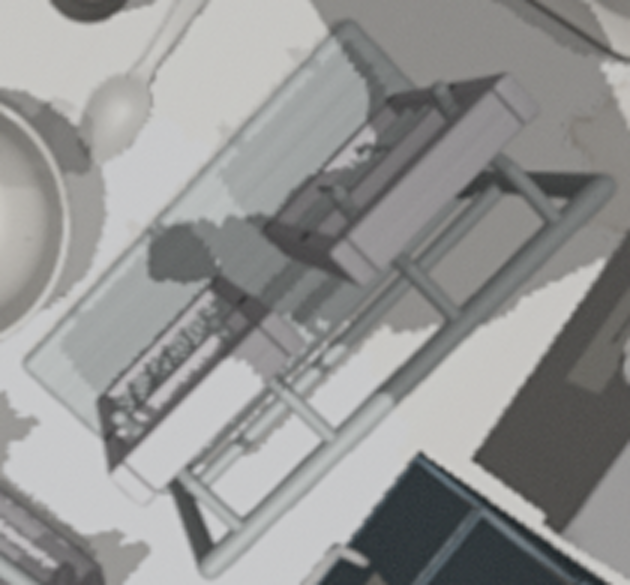

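```bash
python3 - <<'E'
from h import *
import pickle
w=pickle.load(open("w1.pkl","rb"));si=viewer.read_camera("side")
S=lambda a:np.array(a)/3.3+[160,130]-.35
W=lambda a:np.array(a)/3+[265,60]-.33
V=lambda a:np.array(a)/5+[170,180]-.4
r,e=fit([(w,[[-14,97,152],[-14,13,152],[4,97,152],[4,13,152],[-14,-97,152],[4,-97,152],[4,-13,152]],W([[503,75],[330,250],[540,104],[362,283],[110,469],[150,503],[303,356]])),
 ],[.45,.29,.58]);print(r,e.tolist())
print("base",proj(w,world(r,[[-51,112,0],[-51,-112,0],[-51,112,8],[-51,-112,8]])).round(1).tolist(),W([[348,20],[25,362]]).tolist())
for h in (0,12,24):
  c,e=fit([(w,[[-35,62,h],[-35,-62,h]],V([[270,60],[40,355]]))],[.5,0.07,.6]);print(h,c,e.tolist(),(proj(si,world(c,[[-35,62,0],[-35,-62,0]]))-S([[397,387],[547,378]])).tolist())
t,R=tool();print(t)
E
```

```text
[0.44261168 0.29008593 0.59358603] [[1.4, -3.6], [-1.1, 0.1], [0.7, -0.3], [0.1, 1.1], [-1.0, 2.3], [-2.5, 1.6], [1.8, -5.1]]
base [[377.6, 63.5], [270.3, 179.3], [379.2, 62.7], [270.1, 180.3]] [[380.67, 66.33666666666667], [273.00333333333333, 180.33666666666667]]
0 [0.5306346  0.06615737 0.65179767] [[-0.3, 0.4], [0.3, -0.4]] [[1.6256187231647914, 0.08853565178446843], [2.1744238338752098, -1.0302115906844733]]
12 [0.52765862 0.0699367  0.65267935] [[0.2, -0.3], [-0.3, 0.4]] [[-0.153543283890599, 0.2773946986006308], [0.4131543854295501, -0.8759111430114501]]
24 [0.52478406 0.073753   0.65715081] [[0.6, -1.0], [-0.7, 1.4]] [[-1.8705674692627667, 0.4994705774699355], [-1.3097845452857655, -0.8295885361841897]]
[0.4399881  0.19243853 0.36146255]
```

```bash
python3 - <<'E'
from h import *
import pickle
w=pickle.load(open("w1.pkl","rb"))
W=lambda a:np.array(a)/3+[265,60]-.33
M=np.array([[-9,42,152],[-9,-42,152],[9,42,152],[9,-42,152],[-9,-42,32],[-9,42,32]])
U=W([[503,75],[330,250],[540,104],[362,283],[265,230],[388,97]])
for n in (4,6):
  c,e=fit([(w,M[:n],U[:n])],[.42,.33,.59]);print(c,e.tolist())
M2=np.array([[-9,-42,152],[9,-42,152],[9,42,152],[-9,-42,32]])
f,e=fit([(w,M2,W([[110,469],[150,503],[303,356],[100,402]]))],[.47,.24,.59]);print(f,e.tolist())
b,e=fit([(w,[[-51,112,0],[-51,-112,0]],W([[345,17],[22,362]]))],[.44,.29,.59]);print("base",b,e.tolist(),world(b,[[-5,55,0],[-5,-55,0]]))
E
```

```text
[0.40787152 0.33249965 0.59465438] [[1.1, -3.4], [-1.4, 0.4], [0.3, -0.1], [-0.2, 1.3]]
[0.40837353 0.33251165 0.60046825] [[0.9, -3.0], [-1.2, 1.1], [0.3, 0.2], [0.0, 1.9], [-2.4, 0.0], [0.7, -2.6]]
[0.47131924 0.24462627 0.51967501] [[0.5, 1.2], [-1.9, 1.3], [6.3, -1.4], [-1.0, -1.4]]
base [0.44529132 0.29220081 0.58945179] [[0.0, -0.0], [-0.0, 0.1]] [[0.41056029 0.33513979 0.        ]
 [0.47170989 0.24370278 0.        ]]
```

```bash
python3 - <<'E'
from h import *
t,R=tool();print(R.inv().apply(np.array([.54,.04,.37])-t).round(3))
x=np.array([np.cos(.65),np.sin(.65),0]);Rd=Ro.from_matrix(np.c_[np.cross(x,[0,0,-1]),x,[0,0,-1]])
print((R.inv()*Rd).as_rotvec().round(3))
si=viewer.read_camera("side")
for u in ([[317,163]],[[280,150]]):
  n=cv2.undistortPoints(np.array([u],float),si["K"],np.array(si["D"],float))[0,0]
  d=si["R"].T@[*n,1];o=-si["R"].T@si["t"];print((o-d*o[2]/d[2]).round(3))
E
```

```text
[-0.132 -0.125 -0.009]
[0.    0.    0.688]
[0.782 0.163 0.   ]
[0.77  0.291 0.   ]
```

In the tool's units: -0.132 m is -6.6, -0.125 m is -6.25, 0.688 rad is 13.76.

Request:
run_rows(motion=[[-1.5,-1.5,0,0,0,2.8],[-3,-3,0,0,0,5.6],[-4.5,-4.5,0,0,0,8.4],[-6,-5.5,0,0,0,11.2],[-6.6,-6.25,-0.45,0,0,13.76],[-6.6,-6.25,-0.45,0,0,13.76],[-6.6,-6.25,-0.45,0,0,13.76]], finger_gap=0.034)

```text
clock: 3.9
tcp_pos: [0.5395, 0.0398, 0.3702]
orientation: [-0.0, 0.444, 0.896, 0.0]
wrist_force: [0.4, 0.1, -0.5]
finger_gap: 0.0341
grip_force: 0.0
```

```bash
python3 - <<'E'
from h import *
p=viewer.read_camera("wrist")
import pickle;pickle.dump(p,open("w2.pkl","wb"))
pred=proj(p,world([.5277,.0699,.653],[[0,0,24],[-35,62,0],[-35,-62,0],[0,-56,160],[0,56,152]]));print(pred.round(),tool()[0],env.get_state()["joint_pos"].round(2))
cv2.imwrite("pics/w2.png",cv2.resize(p["image"][:,:,::-1],(800,600),interpolation=cv2.INTER_CUBIC))
E
```

```text
[[287. 141.]
 [263.  97.]
 [264. 181.]
 [289. 204.]
 [290.  96.]] [0.53932796 0.04009119 0.37018994] [-0.07  0.25  0.3   1.62  0.    0.85]
```

View pics/w2.png

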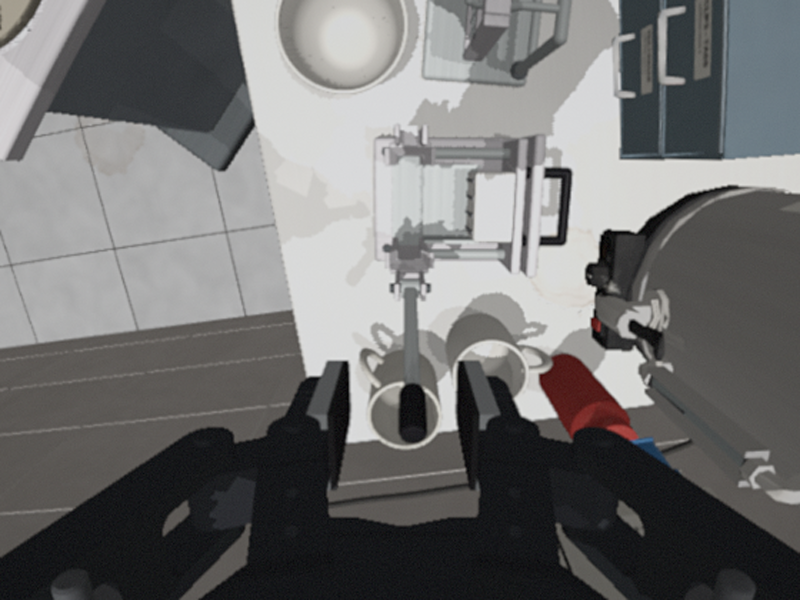

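```bash
python3 - <<'E'
import pickle,cv2
im=pickle.load(open("w2.pkl","rb"))["image"][:,:,::-1]
cv2.imwrite("pics/w2c.png",cv2.resize(im[80:220,250:410],None,fx=4.2,fy=4.2,interpolation=cv2.INTER_CUBIC))
E
```

```text
(no output)
```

View pics/w2c.png

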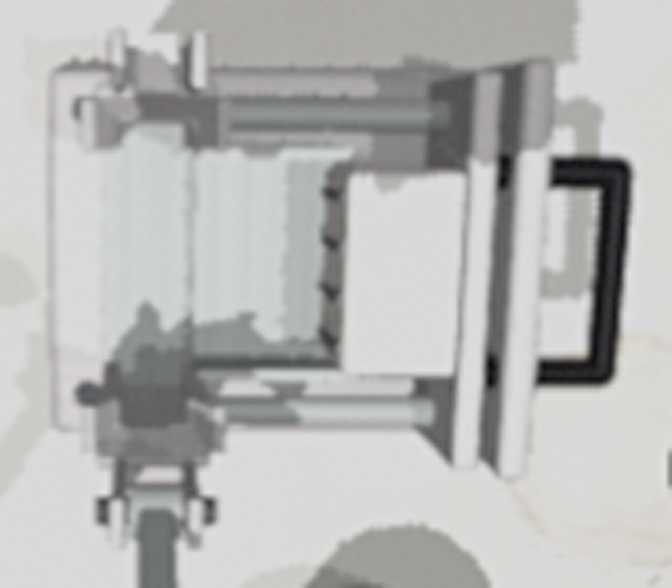

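```bash
python3 - <<'E'
from h import *
import pickle
w2=pickle.load(open("w2.pkl","rb"));w1=pickle.load(open("w1.pkl","rb"))
U=lambda a:np.array(a)/4.2+[250,80]-.4
V=lambda a:np.array(a)/5+[170,180]-.4
for h in (6,12,18,24):
  c,e=fit([(w2,[[0,-56,151],[0,65,152],[-35,62,h],[-35,-62,h]],U([[157,507],[161,32],[53,70],[53,428]])),(w1,[[-35,62,h],[-35,-62,h]],V([[270,60],[40,355]]))],[.5277,.07,.653]);print(h,c,e.tolist())
c,e=fit([(w2,[[0,-56,151],[0,65,152]],U([[157,507],[161,32]]))],[.5277,.07,.653]);print(c,e.tolist())
# lever angle from tip & grip
for q in(1.75,1.85,1.95,2.05):
  print(q,proj(w2,world(c,[[0,-56+142*np.cos(q),151+142*np.sin(q)]]))*800/560)
t,R=tool();print(R.inv().apply(np.array([.409,.334,.24])-t).round(3))
x=np.array([np.cos(.592),np.sin(.592),0]);Rd=Ro.from_matrix(np.c_[np.cross(x,[0,0,-1]),x,[0,0,-1]])
print((R.inv()*Rd).as_rotvec().round(3))
E
```

```text
6 [0.52655771 0.0685191  0.6464237 ] [[0.3, 1.9], [0.4, -0.5], [-0.3, 0.4], [0.5, 0.3], [0.1, -1.6], [-0.3, -1.8]]
12 [0.52642096 0.06902979 0.64487613] [[0.5, 1.5], [0.7, -1.0], [-0.3, -0.2], [0.4, 0.7], [-0.2, -0.9], [-1.2, -0.5]]
18 [0.5259523  0.06966317 0.64112784] [[0.3, 0.8], [1.0, -1.8], [-0.4, -1.1], [-0.0, 0.9], [-0.4, -0.4], [-2.1, 0.5]]
24 [0.52552378 0.07030302 0.63847016] [[0.2, 0.1], [1.2, -2.6], [-0.5, -2.0], [-0.3, 1.1], [-0.6, 0.2], [-3.0, 1.5]]
[0.52592608 0.06866701 0.64689542] [[-0.0, 1.5], [0.0, -1.0]]
1.75 [[413.68245065 405.61160075]]
1.85 [[413.254698  426.2084468]]
1.95 [[412.8045605  443.59006747]]
2.05 [[412.34502092 457.67692571]]
[0.313 0.074 0.13 ]
[ 0.    -0.     0.058]
```

In the tool's units: 0.313 m is 15.65, 0.27 m is 13.5, 0.058 rad is 1.16.

Request:
run_rows(motion=[[2.5,0.6,0.5,0,0,0.6],[5.25,1.25,1.5,0,0,1.16],[8,2,2.5,0,0,1.16],[10.75,2.6,4,0,0,1.16],[13.5,3.25,5.5,0,0,1.16],[15.65,3.7,6.5,0,0,1.16],[15.65,3.7,6.5,0,0,1.16],[15.65,3.7,6.5,0,0,1.16]])

```text
clock: 4.95
tcp_pos: [0.4093, 0.3338, 0.2407]
orientation: [0.0, 0.47, 0.883, 0.0]
wrist_force: [0.4, -0.4, -0.1]
finger_gap: 0.0343
grip_force: 0.0
```

```bash
python3 - <<'E'
from h import *
p=viewer.read_camera("wrist")
import pickle;pickle.dump(p,open("w3.pkl","wb"))
print(proj(p,world([.409,.334,.592],[[-9,42,152],[-9,-42,152],[9,42,152],[9,-42,152]])).round())
for o in nets.outline_of("coarse_cassette",p)[:2]: print(o["confidence"],o["box"])
im=cv2.resize(p["image"][:,:,::-1],(800,600),interpolation=cv2.INTER_CUBIC);cv2.imwrite("pics/w3.png",im)
E
```

```text
[[267. 154.]
 [269. 268.]
 [294. 154.]
 [293. 268.]]
0.17 [178.5, 119.0, 213.4, 236.3]
```

View pics/w3.png

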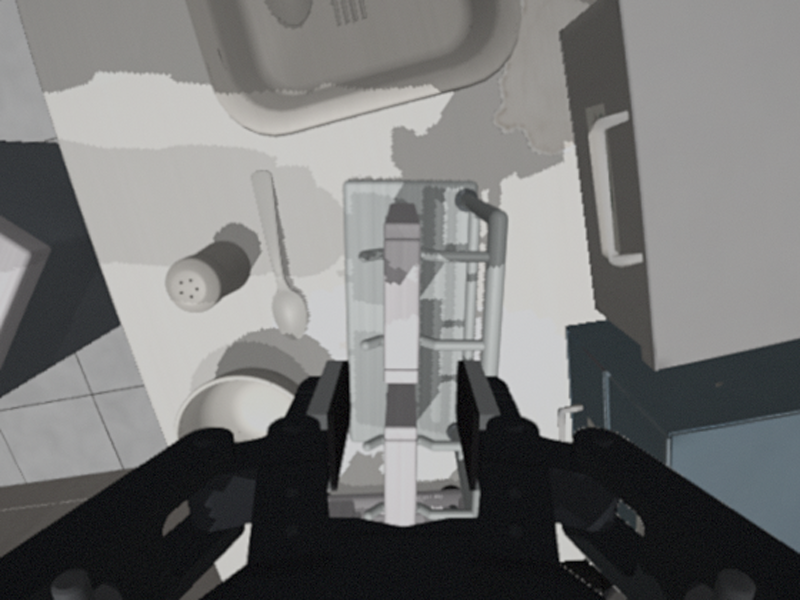

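In the tool's units: 0.116 m is 5.8, 0.1 m is 5.

Request:
run_rows(motion=[[0,0,2,0,0,0],[0,0,4,0,0,0],[0,0,5,0,0,0],[0,0,5.8,0,0,0],[0,0,5.8,0,0,0]])

```text
clock: 5.68
tcp_pos: [0.4101, 0.3322, 0.1238]
orientation: [-0.0, 0.472, 0.882, -0.001]
wrist_force: [-0.1, -0.8, 1.4]
finger_gap: 0.0339
grip_force: 0.0
```

Request:
run_rows(motion=[[0,0,0,0,0,0],[0,0,0,0,0,0],[0,0,0,0,0,0],[0,0,0,0,0,0]], finger_gap=0.0, grip_force=60)

```text
clock: 6.18
tcp_pos: [0.4109, 0.3334, 0.1255]
orientation: [0.001, 0.471, 0.882, 0.001]
wrist_force: [1.0, -4.5, 5.6]
finger_gap: 0.0169
grip_force: 60.8
```

In the tool's units: -0.014 m is -0.7, -0.012 m is -0.6.

Request:
run_rows(motion=[[0,0,-0.2,0,0,0],[0,0,-0.4,0,0,0],[0,0,-0.6,0,0,0],[0,0,-0.7,0,0,0],[0,0,-0.7,0,0,0],[0,0,-0.7,0,0,0]])

```text
clock: 6.92
tcp_pos: [0.4098, 0.3335, 0.1382]
orientation: [-0.0, 0.471, 0.882, -0.0]
wrist_force: [1.2, -0.4, -4.1]
finger_gap: 0.0169
grip_force: 59.6
```

Request:
run_rows(motion=[[0,-0.5,0,0,0,0],[0,-1.1,0,0,0,0],[0,-1.7,0,0,0,0],[0,-2.2,0,0,0,0],[0,-2.5,0,0,0,0],[0,-2.5,-0.5,0,0,0],[0,-2.5,-2.5,0,0,0],[0,-2.5,-4.5,0,0,0]])

```text
clock: 7.92
tcp_pos: [0.3686, 0.3058, 0.2299]
orientation: [0.0, 0.471, 0.882, 0.0]
wrist_force: [0.1, 0.8, -2.5]
finger_gap: 0.0169
grip_force: 59.7
```

```bash
python3 - <<'E'
from h import *
t,R=tool();s=env.get_state();print(s["wrist_force"].round(1))
p=viewer.read_camera("side")
for l in("coarse_cassette","fine_cassette"):
  for o in nets.outline_of(l,p)[:2]: print(l,o["confidence"],o["box"])
cv2.imwrite("pics/s4.png",cv2.resize(p["image"][100:300,130:390,::-1],None,fx=3,fy=3,interpolation=cv2.INTER_CUBIC))
E
```

```text
[ 0.1  0.8 -2.5]
coarse_cassette 0.68 [157.1, 173.2, 200.8, 212.0]
fine_cassette 0.63 [218.2, 187.8, 250.7, 220.3]
```

View pics/s4.png

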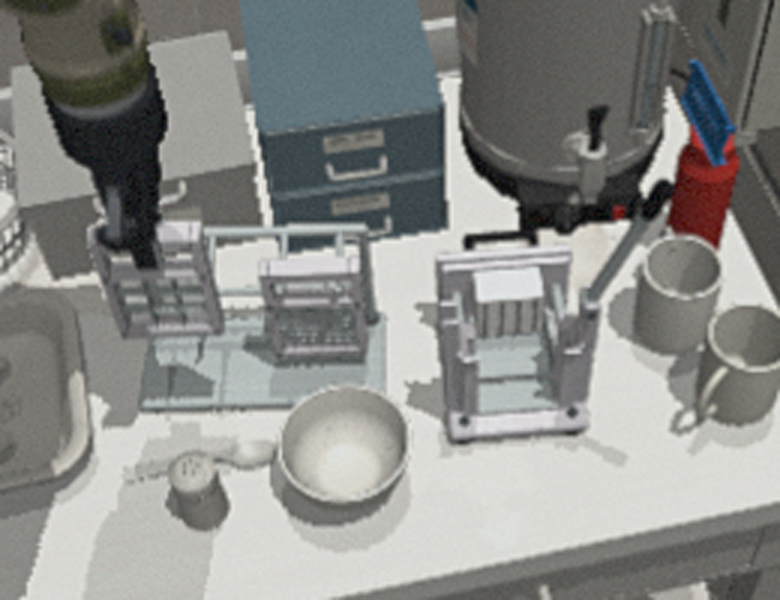

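```bash
cat > g.py <<'E'
from h import *
import sys
# target TCP expressed in cutter frame (mm) -> tool delta
C=[.5264,.0690,.646]
def delta(P,yaw=.646):
    t,R=tool();x=np.array([np.cos(yaw),np.sin(yaw),0]);Rd=Ro.from_matrix(np.c_[np.cross(x,[0,0,-1]),x,[0,0,-1]])
    c,s=np.cos(C[2]),np.sin(C[2]);d=t-[C[0],C[1],0]
    print("in cutter mm",(np.array([c*d[0]+s*d[1],-s*d[0]+c*d[1],d[2]])*1000).round(1))
    print("delta",R.inv().apply(world(C,[P])[0]-t).round(4),(R.inv()*Rd).as_rotvec().round(4))
if len(sys.argv)>1: delta([float(v) for v in sys.argv[1:4]])
E
python3 g.py 0 0 290
python3 - <<'E'
from h import *
p=viewer.read_camera("wrist");t,R=tool()
for o in nets.outline_of("coarse_cassette",p)[:2]:
  m=o["region"];print(o["confidence"],o["box"],m.sum())
  ys=np.where(m.any(1))[0]
  for y in list(range(ys[0],ys[-1],8)): xs=np.where(m[y])[0];print(y,(xs.min(),xs.max()) if len(xs) else None,end=' ')
# predicted top corners in hand: top of bar at TCP+0.0265 (tool z -), centre tool x=0/1.5mm
for dx in(0,.0016):
  print(dx,proj(p,R.apply([[dx+a,b,-.0265] for a in(.042,-.042) for b in(-.009,.009)])+t).round(1).tolist())
E
```

```text
in cutter mm [ 18.5 283.9 231.1]
delta [-0.2845 -0.0022 -0.0589] [ 0.0063  0.0005 -0.056 ]
0.72 [257.3, 155.4, 309.3, 370.2] 9458
153 (np.int64(269), np.int64(291)) 161 (np.int64(266), np.int64(295)) 169 (np.int64(264), np.int64(298)) 177 (np.int64(261), np.int64(300)) 185 (np.int64(259), np.int64(303)) 193 (np.int64(257), np.int64(306)) 201 (np.int64(257), np.int64(306)) 209 (np.int64(257), np.int64(305)) 217 (np.int64(257), np.int64(306)) 225 (np.int64(257), np.int64(306)) 233 (np.int64(258), np.int64(305)) 241 (np.int64(257), np.int64(305)) 249 (np.int64(257), np.int64(305)) 257 (np.int64(258), np.int64(305)) 265 (np.int64(258), np.int64(305)) 273 (np.int64(259), np.int64(304)) 281 (np.int64(260), np.int64(303)) 289 (np.int64(260), np.int64(303)) 297 (np.int64(260), np.int64(303)) 305 (np.int64(260), np.int64(303)) 313 (np.int64(260), np.int64(303)) 321 (np.int64(261), np.int64(302)) 329 (np.int64(261), np.int64(303)) 337 (np.int64(261), np.int64(303)) 345 (np.int64(262), np.int64(303)) 353 (np.int64(261), np.int64(303)) 361 (np.int64(261), np.int64(303)) 0.2 [255.6, 347.9, 311.1, 361.6] 219
348 (np.int64(256), np.int64(310)) 356 (np.int64(254), np.int64(311)) 0 [[251.3, 192.8], [301.9, 192.8], [256.5, 383.0], [298.2, 382.9]]
0.0016 [[251.2, 188.4], [302.0, 188.4], [256.4, 380.0], [298.3, 380.0]]
```

In the tool's units: -0.2845 m is -14.225, -0.275 m is -13.75, -0.054 rad is -1.08.

Request:
run_rows(motion=[[-1,0,-2.5,0,0,0],[-3.25,0,-3,0,0,-0.28],[-5.5,0,-3,0,0,-0.56],[-7.75,-0.05,-3,0,0,-0.84],[-10,-0.1,-3,0,0,-1.08],[-12.25,-0.15,-3,0,0,-1.08],[-13.75,-0.15,-3,0,0,-1.08],[-14.225,-0.15,-3,0,0,-1.08]])

```text
clock: 9.18
tcp_pos: [0.5243, 0.066, 0.2861]
orientation: [-0.002, 0.448, 0.894, -0.001]
wrist_force: [0.5, 0.6, -3.7]
finger_gap: 0.017
grip_force: 59.9
```

Request:
run_rows(motion=[[0,0,0,0,0,0],[0,0,0,0,0,0],[0,0,0,0,0,0]])

```text
clock: 9.55
tcp_pos: [0.5236, 0.0685, 0.2884]
orientation: [-0.0, 0.446, 0.895, 0.0]
wrist_force: [0.4, -0.2, -3.3]
finger_gap: 0.017
grip_force: 59.9
```

```bash
python3 g.py 0 0 206
python3 - <<'E'
from h import *
# check both fixed cameras: cassette outline vs prediction from TCP
t,R=tool();M=[[a,b,z] for a in(.042,-.042) for b in(-.009,.009) for z in(-.0265,.0935)]
for n in("scene","side"):
  p=viewer.read_camera(n);u=proj(p,R.apply(M)+t);print(n,"pred",u.min(0).round(1),u.max(0).round(1))
  for l in("coarse_cassette","cutter"):
    for o in nets.outline_of(l,p)[:2]: print(l,round(o["confidence"],2),o["box"])
  c=world([.5264,.0690,.646],[[0,-56,160],[0,65,152],[-35,62,0],[-35,-62,0]]);print(proj(p,c).round(1).tolist())
E
```

```text
in cutter mm [ -2.5   1.3 288.4]
delta [-0.0014  0.0025  0.0824] [ 0.0001 -0.0002 -0.0005]
scene pred [294.1 120.6] [312.  183.2]
cutter 0.57 [241.1, 127.9, 316.4, 252.5]
[[306.7, 178.2], [294.1, 203.2], [307.1, 258.4], [318.0, 232.2]]
side pred [285.  150.2] [325.3 194.5]
coarse_cassette 0.76 [287.6, 152.7, 325.0, 197.0]
coarse_cassette 0.16 [360.7, 200.7, 393.4, 240.4]
cutter 0.72 [274.9, 160.8, 354.8, 245.9]
[[326.2, 196.9], [276.5, 202.5], [279.7, 247.6], [325.8, 244.0]]
```

The manual's scale: shifts go in units of 20 mm and turns go in units of 0.05 rad. Converting my numbers, 0.073 m is 3.65, 0.065 m is 3.25.

Request:
run_rows(motion=[[-0.07,0.1,1,0,0,0],[-0.07,0.1,2.25,0,0,0],[-0.07,0.1,3.25,0,0,0],[-0.07,0.1,3.65,0,0,0],[-0.07,0.1,3.65,0,0,0]])

```text
clock: 10.48
tcp_pos: [0.5263, 0.0677, 0.2151]
orientation: [-0.0, 0.447, 0.895, -0.0]
wrist_force: [-0.8, 0.8, -2.1]
finger_gap: 0.0171
grip_force: 59.8
```

```bash
python3 g.py 0 0 195
```

```text
in cutter mm [ -0.8  -1.  215.1]
delta [0.001  0.0008 0.0201] [-0.0005 -0.0005 -0.002 ]
```

Request:
run_rows(motion=[[0,0,0.25,0,0,0],[0,0,0.5,0,0,0],[0,0,0.75,0,0,0],[0,0,1,0,0,0],[0,0,1,0,0,0]])

```text
clock: 11.1
tcp_pos: [0.5262, 0.0677, 0.1947]
orientation: [-0.0, 0.447, 0.895, -0.0]
wrist_force: [0.8, -0.2, -2.7]
finger_gap: 0.0171
grip_force: 59.8
```

```bash
python3 g.py 0 0 185
```

```text
in cutter mm [ -1.   -0.9 194.7]
delta [0.0009 0.001  0.0097] [-0.0007 -0.0007 -0.002 ]
```

In the tool's units: 0.012 m is 0.6, 0.009 m is 0.45.

Request:
run_rows(motion=[[0.025,0,0.15,0,0,0],[0.025,0,0.3,0,0,0],[0.025,0,0.45,0,0,0],[0.025,0,0.6,0,0,0],[0.025,0,0.6,0,0,0]])

```text
clock: 11.72
tcp_pos: [0.5261, 0.0681, 0.183]
orientation: [-0.0, 0.447, 0.895, -0.0]
wrist_force: [-0.4, 0.5, -2.9]
finger_gap: 0.0172
grip_force: 59.9
```

```bash
python3 g.py 0 0 180
```

```text
in cutter mm [ -0.8  -0.5 183. ]
delta [0.0005 0.0008 0.003 ] [-0.0004 -0.0004 -0.0021]
```

Request:
run_rows(motion=[[0,0,0.25,0,0,0],[0,0,0.5,0,0,0],[0,0,0.75,0,0,0],[0,0,1,0,0,0],[0,0,1.25,0,0,0],[0,0,1.25,0,0,0]])

```text
clock: 12.48
tcp_pos: [0.5259, 0.0681, 0.1577]
orientation: [-0.0, 0.447, 0.895, -0.0]
wrist_force: [0.1, 0.4, -3.9]
finger_gap: 0.017
grip_force: 59.8
```

```bash
python3 g.py 0 0 150
```

```text
in cutter mm [ -1.   -0.4 157.7]
delta [0.0004 0.001  0.0077] [-0.0007 -0.0007 -0.002 ]
```

In the tool's units: 0.035 m is 1.75, 0.03 m is 1.5.

Request:
run_rows(motion=[[0,0,0.25,0,0,0],[0,0,0.5,0,0,0],[0,0,0.75,0,0,0],[0,0,1,0,0,0],[0,0,1.25,0,0,0],[0,0,1.5,0,0,0],[0,0,1.75,0,0,0],[0,0,1.75,0,0,0]])

```text
clock: 13.48
tcp_pos: [0.5259, 0.0681, 0.1227]
orientation: [-0.0, 0.447, 0.895, -0.0]
wrist_force: [0.2, -0.4, -2.9]
finger_gap: 0.0168
grip_force: 59.8
```

```bash
python3 g.py 0 0 117.5
```

```text
in cutter mm [ -1.   -0.4 122.7]
delta [0.0004 0.001  0.0052] [-0.0007 -0.0006 -0.002 ]
```

Smooth insertion; now feel for the sill.

In the tool's units: 0.004 m is 0.2, 0.003 m is 0.15.

Request:
run_rows(motion=[[0,0,0.075,0,0,0],[0,0,0.15,0,0,0],[0,0,0.2,0,0,0],[0,0,0.2,0,0,0]])

```text
clock: 13.98
tcp_pos: [0.5262, 0.0681, 0.1193]
orientation: [-0.0, 0.447, 0.895, 0.0]
wrist_force: [-0.1, -0.6, -2.8]
finger_gap: 0.0167
grip_force: 59.9
```

Request:
run_rows(motion=[[0,0,0.05,0,0,0],[0,0,0.1,0,0,0],[0,0,0.15,0,0,0],[0,0,0.15,0,0,0]])

```text
clock: 14.48
tcp_pos: [0.5267, 0.0682, 0.1177]
orientation: [0.001, 0.447, 0.895, 0.0]
wrist_force: [-2.6, 0.1, 6.0]
finger_gap: 0.0169
grip_force: 61.2
```

Request:
run_rows(motion=[[0,0,0,0,0,0],[0,0,0,0,0,0],[0,0,0,0,0,0]], finger_gap=0.034)

```text
clock: 14.85
tcp_pos: [0.5263, 0.0681, 0.1162]
orientation: [-0.0, 0.447, 0.895, 0.0]
wrist_force: [-0.1, -0.3, 0.4]
finger_gap: 0.0343
grip_force: 0.0
```

Request:
run_rows(motion=[[0,0,-0.5,0,0,0],[0,0,-1.5,0,0,0],[0,0,-3,0,0,0],[0,0,-5,0,0,0],[0,0,-7.5,0,0,0],[0,0,-9.5,0,0,0],[0,0,-11,0,0,0],[0,0,-11,0,0,0]])

```text
clock: 15.85
tcp_pos: [0.5274, 0.0681, 0.3396]
orientation: [0.003, 0.447, 0.895, 0.001]
wrist_force: [0.6, -0.2, -0.2]
finger_gap: 0.0338
grip_force: 0.0
```

```bash
python3 g.py 0 0 337
python3 - <<'E'
from h import *
C=[.5264,.0690,.646]
for n in("wrist","side","scene"):
  p=viewer.read_camera(n)
  u=proj(p,world(C,[[a,b,z] for a in(-9,9) for b in(42,-42) for z in ((144,) if n=="wrist" else (100,144))]));print(n,"pred",u.min(0).round(1),u.max(0).round(1))
  for l in("coarse_cassette","lock_lever"):
    for o in nets.outline_of(l,p)[:2]: print(l,round(o["confidence"],2),o["box"].round(1) if hasattr(o["box"],"round") else o["box"])
  for q in(1.75,1.9,2.05): print(q,proj(p,world(C,[[0,-56+142*np.cos(q),151+142*np.sin(q)]])).round(1))
E
```

```text
in cutter mm [ 3.000e-01 -1.400e+00  3.396e+02]
delta [ 0.0014 -0.0003  0.0026] [ 0.0047  0.0036 -0.002 ]
wrist pred [270.7 139.9] [289.  221.3]
coarse_cassette 0.69 [270.6, 132.3, 288.0, 222.8]
coarse_cassette 0.31 [288.0, 1.1, 402.6, 80.0]
lock_lever 0.91 [269.8, 228.9, 290.2, 368.7]
1.75 [[280.2 345. ]]
1.9 [[280.3 364.2]]
2.05 [[280.4 377.5]]
side pred [285.6 198.5] [320.6 217.3]
coarse_cassette 0.75 [285.3, 197.5, 320.4, 233.2]
lock_lever 0.81 [323.7, 161.7, 356.7, 200.3]
1.75 [[342.1 158.9]]
1.9 [[351.1 160. ]]
2.05 [[359.4 162. ]]
scene pred [292.7 185.8] [308.7 218.2]
coarse_cassette 0.84 [289.3, 190.1, 307.3, 227.9]
coarse_cassette 0.6 [301.3, 125.8, 313.8, 184.7]
lock_lever 0.72 [302.7, 124.0, 316.8, 182.8]
1.75 [[310.8 125.4]]
1.9 [[312.7 124.8]]
2.05 [[314.3 125.6]]
```

```bash
python3 - <<'E'
from h import *
import pickle
C=[.5264,.0690,.646]
def pl(p,u,z=0):
  n=cv2.undistortPoints(np.array([[u]],float),p["K"],np.array(p["D"],float))[0,0]
  d=p["R"].T@[*n,1];o=-p["R"].T@p["t"];return (o+d*(z-o[2])/d[2]).round(3)
w=pickle.load(open("w2.pkl","rb"));sc=viewer.read_camera("scene")
print("w2",[pl(w,u) for u in([280,308],[280,329],[280,350],[215,270])])
print("scene wall foot",[pl(sc,u) for u in([290,180],[350,196])])
print("TCP start",world(C,[[0,-140,255]]))
w3=viewer.read_camera("wrist")
for l in("squeeze_bottle","mug_0","mug_1"):
  for o in nets.outline_of(l,w3)[:1]: print(l,o["confidence"],o["box"],pl(w3,[(o["box"][0]+o["box"][2])/2,o["box"][1]],.05))
cv2.imwrite("pics/w5.png",w3["image"][:,:,::-1])
E
python3 g.py 0 -138 340
```

```text
w2 [array([ 0.691, -0.163,  0.   ]), array([ 0.717, -0.197,  0.   ]), array([ 0.744, -0.233,  0.   ]), array([ 0.562, -0.172,  0.   ])]
scene wall foot [array([ 0.837, -0.135,  0.   ]), array([ 0.635, -0.218,  0.   ])]
TCP start [[ 0.61067961 -0.04278974  0.255     ]]
squeeze_bottle 0.81 [379.6, 273.4, 425.0, 309.6] [0.75  0.054 0.05 ]
mug_0 0.73 [245.0, 272.2, 308.0, 343.8] [ 0.607 -0.051  0.05 ]
mug_1 0.73 [245.0, 272.2, 308.0, 343.8] [ 0.607 -0.051  0.05 ]
in cutter mm [ -0.7  -0.6 336.2]
delta [-0.1374  0.001  -0.0038] [ 0.     -0.0001 -0.002 ]
```

Request:
run_rows(motion=[[-1.5,0.05,0,0,0,0],[-4,0.05,0,0,0,0],[-6,0.05,0,0,0,0],[-7.2,0.05,0,0,0,0],[-7.2,0.05,0,0,0,0],[-7.2,0.05,1.5,0,0,0],[-7.2,0.05,3,0,0,0],[-7.2,0.05,4,0,0,0]], finger_gap=0, grip_force=20)

```text
clock: 17.55
tcp_pos: [0.6124, -0.0453, 0.2551]
orientation: [-0.001, 0.447, 0.895, 0.0]
wrist_force: [0.1, -0.8, 0.4]
finger_gap: 0.0002
grip_force: 0.0
```

Request:
run_rows(motion=[[0,0,0,0,0,0],[0,0,0,0,0,0]])

```text
clock: 17.8
tcp_pos: [0.6136, -0.0459, 0.2575]
orientation: [0.001, 0.447, 0.895, 0.0]
wrist_force: [-0.4, 0.2, -0.4]
finger_gap: 0.0001
grip_force: 0.0
```

```bash
python3 g.py 0 -108 255
python3 - <<'E'
from h import *
C=[.5264,.0690,.646];p=viewer.read_camera("side")
for o in nets.outline_of("lock_lever",p)[:1]: print(o["confidence"],o["box"])
E
```

```text
in cutter mm [   0.4 -144.3  257.5]
delta [ 0.0363 -0.0005  0.0025] [ 0.001   0.0009 -0.0013]
0.8 [325.0, 160.7, 357.1, 201.0]
```

In the tool's units: 0.11 m is 5.5, 0.03 m is 1.5.

Request:
run_rows(motion=[[0.75,0,0,0,0,0],[1.5,0,0,0,0,0],[2.25,0,0,0,0,0],[3,0,0,0,0,0],[3.75,0,0,0,0,0],[4.5,0,0,0,0,0],[5.5,0,0,0,0,0],[5.5,0,0,0,0,0]])

```text
clock: 18.9
tcp_pos: [0.5461, 0.0431, 0.2563]
orientation: [-0.001, 0.446, 0.895, 0.0]
wrist_force: [0.2, 0.2, -0.2]
finger_gap: 0.0001
grip_force: 0.0
```

```bash
python3 g.py 0 -8 249
python3 - <<'E'
from h import *
C=[.5264,.0690,.646];p=viewer.read_camera("side")
for o in nets.outline_of("lock_lever",p)[:1]: print(o["confidence"],o["box"])
for q in np.radians([60,70,80,90]): print(q,proj(p,world(C,[[0,-56+142*np.cos(q),151+142*np.sin(q)]])).round(1))
E
```

```text
in cutter mm [ 1.000e-01 -3.260e+01  2.563e+02]
delta [ 0.0246 -0.0001  0.0073] [-0.0003 -0.0012 -0.0001]
0.65 [305.1, 164.4, 329.8, 201.8]
1.0471975511965976 [[298.1 167.1]]
1.2217304763960306 [[308.4 163.2]]
1.3962634015954636 [[319.5 160.4]]
1.5707963267948966 [[330.7 159. ]]
```

Request:
run_rows(motion=[[0.625,0,0.1,0,0,0],[1.25,0,0.35,0,0,0],[2.55,0,1.15,0,0,0],[3.65,0,2.3,0,0,0],[4.1,0,3,0,0,0],[4.45,0,3.75,0,0,0],[4.75,0,4.3,0,0,0],[4.95,0,4.5,0,0,0]])

```text
clock: 20.0
tcp_pos: [0.4878, 0.1207, 0.1655]
orientation: [-0.0, 0.447, 0.894, -0.0]
wrist_force: [0.2, -1.0, 1.0]
finger_gap: -0.0001
grip_force: 0.3
```

Request:
run_rows(motion=[[0.05,0,0,0,0,0],[0.05,0,0,0,0,0]])

```text
clock: 20.25
tcp_pos: [0.4878, 0.1214, 0.1667]
orientation: [0.0, 0.447, 0.895, 0.0]
wrist_force: [0.0, 0.2, -0.9]
finger_gap: -0.0
grip_force: 0.0
```

```bash
python3 g.py 0 70 159
```

```text
in cutter mm [  0.7  65.1 166.7]
delta [ 0.0049 -0.0008  0.0077] [ 0.0006  0.0002 -0.0021]
```

In the tool's units: 0.007 m is 0.35, 0.006 m is 0.3.

Request:
run_rows(motion=[[0.2,0,0,0,0,0],[0.35,0,0.1,0,0,0],[0.35,0,0.2,0,0,0],[0.35,0,0.3,0,0,0],[0.35,0,0.35,0,0,0],[0.35,0,0.35,0,0,0]])

```text
clock: 21.0
tcp_pos: [0.4832, 0.127, 0.1592]
orientation: [-0.0, 0.447, 0.895, -0.0]
wrist_force: [0.7, -0.0, -0.6]
finger_gap: -0.0003
grip_force: 0.0
```

Request:
run_rows(motion=[[0,0,0.05,0,0,0],[0,0,0.1,0,0,0],[0,0,0.15,0,0,0],[0,0,0.15,0,0,0]])

```text
clock: 21.5
tcp_pos: [0.4834, 0.127, 0.1585]
orientation: [0.001, 0.447, 0.895, 0.0]
wrist_force: [-4.9, -0.2, 16.1]
finger_gap: 0.0002
grip_force: 7.7
```

```bash
python3 g.py 0 70 159
```

```text
in cutter mm [  0.6  72.2 158.5]
delta [-0.0022 -0.0006 -0.0005] [ 0.0016  0.0011 -0.002 ]
```

Request:
run_rows(motion=[[0,0,-0.5,0,0,0],[0,0,-2,0,0,0],[0,0,-4,0,0,0],[0,0,-6,0,0,0],[0,0,-8,0,0,0],[0,0,-9,0,0,0],[0,0,-9,0,0,0],[0,0,-9,0,0,0]])

```text
clock: 22.5
tcp_pos: [0.483, 0.127, 0.3352]
orientation: [-0.001, 0.447, 0.895, -0.0]
wrist_force: [-0.2, 0.8, -0.2]
finger_gap: 0.0003
grip_force: 0.0
```

```bash
python3 - <<'E'
from h import *
C=[.5264,.0690,.646]
for n in("side","wrist","scene"):
  p=viewer.read_camera(n);print(n)
  for l in("lock_lever","coarse_cassette","fine_cassette"):
    for o in nets.outline_of(l,p)[:1]: print(l,o["confidence"],o["box"])
  for q in(0,.05,.1): 
    print(q,proj(p,world(C,[[0,-56+142*np.cos(q),151+142*np.sin(q)],[0,-56+142*np.cos(q)-8*np.sin(q),151+142*np.sin(q)+8*np.cos(q)]])).round(1).tolist())
E
```

```text
side
lock_lever 0.66 [269.2, 200.1, 329.4, 209.6]
coarse_cassette 0.8 [285.8, 203.6, 321.2, 234.7]
fine_cassette 0.82 [218.7, 186.9, 251.3, 219.3]
0 [[267.9, 203.4], [267.8, 201.4]]
0.05 [[267.9, 201.6], [267.9, 199.6]]
0.1 [[268.0, 199.8], [268.2, 197.7]]
wrist
coarse_cassette 0.75 [274.7, 205.4, 290.3, 253.5]
fine_cassette 0.86 [319.8, 34.4, 362.8, 131.9]
0 [[281.3, 172.9], [281.3, 174.3]]
0.05 [[281.3, 174.4], [281.3, 176.3]]
0.1 [[281.3, 176.2], [281.2, 178.7]]
scene
lock_lever 0.77 [289.8, 181.2, 308.8, 207.2]
coarse_cassette 0.58 [301.2, 192.2, 308.2, 213.1]
fine_cassette 0.84 [245.2, 214.1, 267.6, 280.2]
0 [[291.6, 207.9], [291.7, 204.9]]
0.05 [[291.7, 205.2], [291.8, 202.0]]
0.1 [[291.8, 202.3], [291.9, 199.1]]
```

```bash
python3 -c "
from workcell import env
print(env.hand_in())"
```

```text
the job is handed in; nothing more can be done
None
```

The coarse cassette is fully down in the cutter's pocket, the locking lever is pushed shut against its stop over it, the fine cassette still hangs on its hook, and the job is handed in with the arm clear at about 22.5 s; the verdict was not shown.

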